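# Feed a finished module through the flap of a collecting chute

### The arm

A 6-joint arm with a two-finger parallel gripper is mounted at the origin on the work surface. World frame = base frame: x ahead of the robot, y to its left, z up, the work surface at z = 0. Lengths are in m, angles in rad, forces in N, time in s.
With the tool pointing down it reaches from about 0.425 to 0.95 m from the base axis. Payload 3.5 kg.
Tool frame: the origin (TCP) lies at the very end of the fingers, on their centre line; the grasp point (between the pads) lies 19 mm behind it; z points along the fingers, y is the direction in which the jaws open and shut (so a half turn about z gives the same grasp; the last joint's range is limited). The gripper opens to 85 mm and grips with 20 to 120 N. Pads are 22 mm wide; open, the fingers measure 114 mm over their backs; the gripper's body (76 mm by 85 mm) begins 54 mm behind the grasp point. The pads swing forward as they close: fully open they stand 13 mm farther back than shut.
Start: joints at [-1.306, 0.286, 1.577, -0, 1.279, -0.15], TCP at [0.272, -0.618, 0.231] pointing down, gripper open.
Joint ranges: [-2.77, 2.77], [-0.9, 2.22], [0.21, 2.48], [-1.53, 4.67], [0.24, 2.81], [-2.84, 2.84]. Speed limits (rad/s): [2.79, 2.79, 3.14, 3.14, 3.14, 3.14].

### API

Orientations are given as a 3x3 rotation matrix whose columns are the frame's x, y, z axes.
In Python, from plant import env gives the robot as it stands.
- The arm moves only by the tool play_rows, never from a script. Its argument "targets" is a list that holds one entry, the list of rows, each a list of 5 numbers: the gripper's target within -1 to 1 (fully open at 1, half-way at 0, shut at -1), then the shift along the tool's x, y, z in mm, then the turn about the tool's z in degrees. A call has 1 to 5 rows; each row shifts and turns the commanded pose from where the row before left it, along the tool's axes as they then stand; what a row does not reach is not made up. A row lasts 1/12 s, in which the tool goes at most 41.7 mm and 7.16 degrees, less where a joint would pass 70% of its speed; a pose out of reach is approached as far as the arm can. A call with a gripper value outside its range is refused whole. The fingers move at their own pace and stop on an object; "squeeze" is the grip in N (left out, the last holds). Time passes only in rows, so rows that do not move let the fingers close. It gives the time, the measured TCP pose, the force and the opening at its end, in the units of the state.
- env.read_state(): the state, without advancing time (a new reading comes with each control period).
- env.camera(name): name is "scene" or "top" or "wrist"; returns a dict with "color" (400x640x3 uint8, red, green, blue), "fx", "fy", "cx", "cy" (pixels), "view" (4x4, takes a point from world to camera coordinates). Camera axes: x right, y up, looking along -z (the intrinsics and any distortion apply to the point x, -y, -z); pixel columns grow to the right and rows downward; lengths in m; the calibration is good to about 2 mm. A picture is of the moment at which its call begins. There is no depth.
- env.close_job(): hands the job in, once; it reports no verdict.
The state is a dict: "clock": time; "qpos": joint angles; "joint_vel": joint speeds; "joint_efforts": joint torques, N m; "tool_pos": TCP position; "eef_rot": TCP orientation; "wrist_force": force on the tool from outside, world axes, zero at the start; "moment": the same for the moment, N m; "gripper_width": finger opening in m.
Only numpy, scipy, OpenCV 4.12 (cv2) and the standard library are available. Lean on these libraries where they do the work, as an engineer would, in place of code of your own. Each camera call takes 0.05 s, during which the arm holds its last target. There are 200 camera calls.

### The job

Push the aluminium module across the feed plate until its side lies flat against the black guide rail, then push it along the rail from behind, through the hanging flap, until it slides away down the chute, and draw the fingers out so that the flap swings shut. Only push it: do not pick it up, do not push it over the plate's edges, and leave the jar, the spool and the screwdriver where they are.

Things in the scene. Friction and masses are not known exactly. Their poses are not given: they have to be found in the camera images.
- station: Fixed bench-top collecting chute. Origin on the bench, straight below the closed flap and the middle of the entry; x = feed direction (in through the flap), y to its left, z up. Feed plate: flat, rimless steel top at z = 75 mm, x = -190 to 46, y = -135 to 115 mm. Entry: in the plane x = 0, between side walls (inner faces y = -42 and 41 mm, 6 mm thick, 138 mm high) that run from x = 0 to 172 mm.
- sill (a point): Point on the plate's top in the plane of the closed flap, middle of the entry. Fingertips must follow the module 10 to 15 mm past this plane, below the rod: fingers leaned about 30 degrees, tips forward, fit.
- rail (a point): Guide rail: black bar on the plate, parallel to the station's x, 16 mm high, 10 mm thick, x = -188 to -2 mm. This point is at the foot of the middle of its guiding face, which looks to -y and lies at y = 33 mm; a module flat against it has its centre at y = 3 mm of the station.
- ramp_edge (a point): Middle of the edge, 46 mm behind the flap, where the level plate ends (slippery from the flap on) and a slippery ramp falls away at 28 degrees to a clear end wall whose face is at x = 165 mm of the station. The module tips on to the ramp and slides down by itself once its middle has passed this edge: its rear face is then 6 mm or more past the plane of the flap.
- rod (a point): Middle of the axis of the 8 mm hinge rod across the top of the entry; axis 58 mm, underside 54 mm above the plate. Behind it a clear roof covers the chute, top 65 mm above the plate, x = 2 to 172 mm.
- module: Loose electronics module in an aluminium case, 80 mm long (its x), 60 wide (y), 30 high, 0.14 to 0.24 kg; paper patch and four screws on top. Origin at the centre of its underside. Starts on the feed plate, right of the rail (-y side), askew by up to 0.25 rad to the feed direction. Sliding it takes 1 to 3 N. At the foot of the ramp its origin is near x = 115 mm of the station.
- flap (a joint): Hinge of the dark steel flap (78 mm wide, 2 mm thick, 30 g, no spring, hangs by its weight from the rod to 5 mm above the plate). 0 = hanging shut (it stops there, it cannot swing out towards the plate); grows to 1.45 rad as it is pushed inwards. It stands near 1.1 rad while it lies on top of the module.
- flap_edge (a point): Middle of the flap's lower edge, 53 mm from the hinge axis.
- jar: Loose bystander: small white screw jar with a black lid, 34 mm across, 45 mm high, standing on the feed plate on the other (left) side of the rail. Origin at the centre of its underside.
- spool: Loose bystander: grey empty wire spool, 54 mm across, 40 mm high, on the bench beside the station. Origin at the centre of its underside.
- driver: Loose bystander: screwdriver lying on the bench beside the station. Origin at the middle, underside.
Mind the look-alikes: they are no part of the job. Leave any pink look-alike of the module alone.

How it is judged:
By the outcome, as a careful person would: the job done as asked, in the order asked, and still so for the second after the job is handed in, with the robot touching nothing.
It also fails if it takes over 45 s, if anything falls off the work surface, if the arm or the gripper's body presses on something with over 40 N, if the wrist force passes 120 N, or if a joint passes its speed limit or range.

## Working session

There is one attempt and no reset: what is moved stays moved. The work goes in short steps, Python scripts to look and compute and a tool call to move; the robot and the scene stay as the last step left them, time stands still between calls to the robot, and variables do not carry over. Pictures are saved under pics/ and viewed, about 8 in all and at most 12, crops included, and the job is handed in when it is done.

Besides the shell and the picture viewer there is one more tool, called after ">>>" as name(argument=value, ...), one argument or row to a line, values as JSON. play_rows: Moves the arm, as the interface text tells. Its arguments: {"type":"object","properties":{"targets":{"type":"array","items":{"type":"array","items":{"type":"array","items":{"type":"number"}}}},"squeeze":{"type":"number"}},"required":["targets"]}

```bash
mkdir -p pics; ls; python3 - <<'E'
from plant import env
import cv2,numpy as np
for n in("scene","top"):
    c=env.camera(n); cv2.imwrite(f"pics/{n}0.png",c["color"][:,:,::-1]); print(n,c["fx"],c["fy"],c["cx"],c["cy"],np.round(c["view"],4).tolist(),[k for k in c])
s=env.read_state();print(s)
E
```

```text
pics
scene 432.78556299170253 432.78556299170253 321.05970978359943 199.6878685130494 [[-0.4949, 0.8689, -0.0124, 0.284], [-0.4725, -0.2571, 0.843, 0.2049], [0.7293, 0.423, 0.5378, -1.5192], [0.0, 0.0, 0.0, 1.0]] ['color', 'fx', 'fy', 'cx', 'cy', 'view']
top 457.8358690745352 457.8358690745352 322.3347563691026 189.4553345034401 [[-0.0163, -0.9998, 0.0076, 0.0085], [0.9895, -0.0151, 0.1434, -0.603], [-0.1433, 0.0099, 0.9896, -1.323], [0.0, 0.0, 0.0, 1.0]] ['color', 'fx', 'fy', 'cx', 'cy', 'view']
{'clock': 0.1, 'qpos': array([-1.30597053e+00,  2.87106217e-01,  1.57804452e+00,  1.03449579e-05,
        1.27859100e+00, -1.49964785e-01]), 'joint_vel': array([ 0.00042492, -0.00137945, -0.00288462,  0.00082001,  0.00074482,
        0.00042061]), 'joint_efforts': array([ 5.03329902e-04, -4.07295549e+01, -2.93699151e+01, -1.50512597e-04,
        3.43232103e-03,  5.58946862e-07]), 'tool_pos': array([ 0.271917  , -0.61715552,  0.23005853]), 'eef_rot': array([[ 9.15202034e-01,  4.02994953e-01, -5.52941682e-04],
       [ 4.02995196e-01, -9.15199737e-01,  2.07675239e-03],
       [ 3.30868648e-04, -2.12348085e-03, -9.99997691e-01]]), 'wrist_force': array([ 0.08442314, -0.31890694,  0.13909988]), 'moment': array([ 0.02013635, -0.05024965, -0.03460192]), 'gripper_width': 0.08523315913692815}
```

View pics/top0.png

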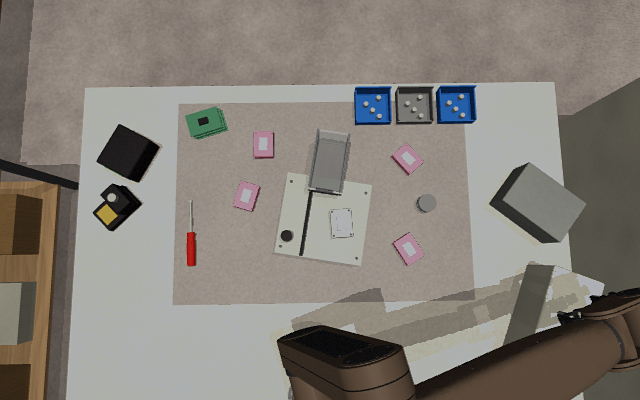

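View pics/scene0.png

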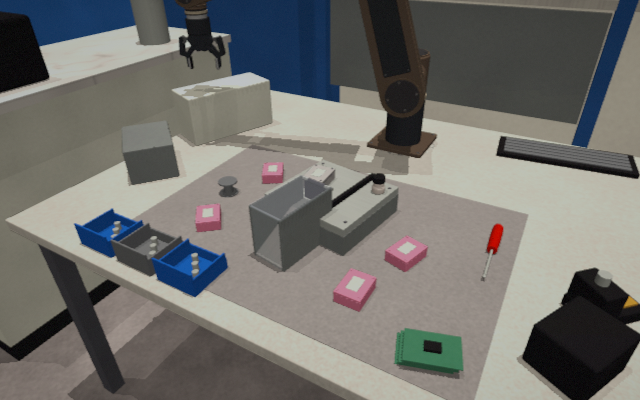

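Candidates: the module, white/aluminium with a paper patch, at top px (341,223) on the plate. The pink look-alikes are at (263,145), (247,196), (407,158) and (408,249), and the green block is at (206,122). The description fits only (341,223). The jar is at (287,236), the spool at (427,203), the driver at (191,240) and the rail runs from (310,192) to (302,255).

```bash
cat > h.py <<'E'
import numpy as np,cv2
def ray(c,uv,z):
    V=np.array(c["view"]);R=V[:3,:3];o=-R.T@V[:3,3]
    uv=np.atleast_2d(uv).astype(float)
    d=np.c_[(uv[:,0]-c["cx"])/c["fx"],-(uv[:,1]-c["cy"])/c["fy"],-np.ones(len(uv))]@R
    return o+d*((np.broadcast_to(z,len(uv))-o[2])/d[:,2])[:,None]
def proj(c,p):
    V=np.array(c["view"]);q=np.atleast_2d(p)@V[:3,:3].T+V[:3,3]
    return np.c_[c["cx"]+c["fx"]*q[:,0]/-q[:,2],c["cy"]-c["fy"]*q[:,1]/-q[:,2]]
E
python3 - <<'E'
from plant import env
from h import *
c=env.camera("top");im=c["color"];hsv=cv2.cvtColor(im,cv2.COLOR_RGB2HSV)
for p in[(330,190),(350,250),(341,210),(341,222),(333,215),(305,230),(260,200),(330,160),(320,240)]: print(p,im[p[1],p[0]],hsv[p[1],p[0]])
cr=im[160:280,260:390];cv2.imwrite("pics/crop1.png",cv2.resize(cr,None,fx=5,fy=5,interpolation=cv2.INTER_CUBIC)[:,:,::-1])
# plate mask
m=((im.min(2)>165)).astype(np.uint8)*255; m[:165]=0;m[275:]=0;m[:,:265]=0;m[:,:][:,385:]=0
n,l,s,_=cv2.connectedComponentsWithStats(m);print(s[1:][s[1:,4]>100])
k=1+np.argmax(s[1:,4]);cs,_=cv2.findContours((l==k).astype(np.uint8),cv2.RETR_EXTERNAL,cv2.CHAIN_APPROX_NONE)
h=cv2.convexHull(max(cs,key=cv2.contourArea));q=cv2.approxPolyDP(h,6,True)[:,0];print(q.tolist());P=ray(c,q,.075);print(P.round(4).tolist(),np.linalg.norm(P-np.roll(P,-1,0),axis=1))
E
```

```text
(330, 190) [61 60 62] [135   8  62]
(350, 250) [173 176 164] [ 38  17 176]
(341, 210) [174 176 175] [ 75   3 176]
(341, 222) [174 176 178] [105   6 178]
(333, 215) [173 176 178] [102   7 178]
(305, 230) [33 30 30] [ 0 23 33]
(260, 200) [155 145 138] [ 12  28 155]
(330, 160) [121 119 116] [ 18  11 121]
(320, 240) [174 177 170] [ 43  10 177]
[[ 303  181   67   84 3055]
 [ 276  188   32   59  574]
 [ 275  246   25   10  116]]
[[365, 184], [360, 263], [303, 256], [313, 196], [344, 181]]
[[0.6127, -0.1257, 0.075], [0.385, -0.1046, 0.075], [0.4074, 0.0576, 0.075], [0.5797, 0.0267, 0.075], [0.6225, -0.0645, 0.075]] [0.2286053  0.16374098 0.17495378 0.10076559 0.06195691]
```

View pics/crop1.png

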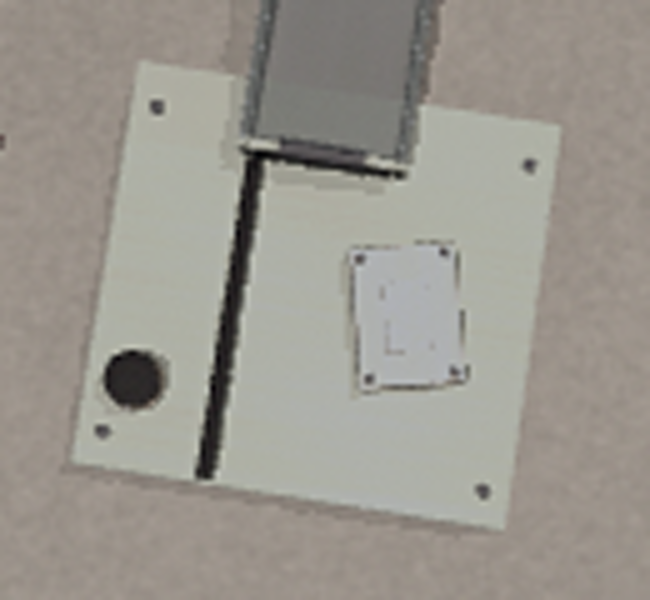

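Crop: the module (paper patch, four screws) has its corners at crop px (350,247), (455,241), (467,381) and (360,390). The plate corners are (139,62), (562,127), (506,528) and (71,464). The rail runs from (256,155) to (205,478) and the jar lid is at (133,380). The choice of module is confirmed.

```bash
cat >> h.py <<'E'
def rigid(S,W):
    S=np.array(S)[:,:2];W=np.array(W)[:,:2];a=S.mean(0);b=W.mean(0)
    u,_,v=np.linalg.svd((S-a).T@(W-b));R=v.T@np.diag([1,np.linalg.det(v.T@u.T)])@u.T
    return R,b-R@a
E
python3 - <<'E'
from plant import env
from h import *
c=env.camera("top")
f=lambda a:np.array(a)/5+[260-.4,160-.4]
P=ray(c,f([(139,62),(562,127),(506,528),(71,464)]),.075)
S=np.array([(46,115),(46,-135),(-190,-135),(-190,115)])/1000
R,t=rigid(S,P);print("ang",np.arctan2(R[1,0],R[0,0]),t,"res",((P[:,:2]-t-S@R.T)*1000).round(1).tolist())
M=ray(c,f([(350,247),(455,241),(467,381),(360,390)]),.105)
L=np.array([(40,30),(40,-30),(-40,-30),(-40,30)])/1000
Rm,tm=rigid(L,M);print("res",((M[:,:2]-tm-L@Rm.T)*1000).round(1).tolist())
print("mod in st",(R.T@(tm-t)*1000).round(1),"yaw",np.arctan2(Rm[1,0],Rm[0,0])-np.arctan2(R[1,0],R[0,0]),"world",tm)
for n,p,z in(("rail",[(256,155),(205,478)],.091),("jar",[(133,380)],.12)): print(n,((ray(c,f(p),z)[:,:2]-t)@R*1000).round(1).tolist())
print("spool",((ray(c,[(427,203)],.04)[:,:2]-t)@R*1000).round(1))
np.savez("st.npz",R=R,t=t)
print(env.read_state()["clock"])
E
```

```text
ang -0.16731635624350946 [ 0.58738232 -0.00493977] res [[-0.2, -0.1], [-0.8, -0.3], [1.3, -0.3], [-0.2, 0.7]]
res [[0.4, -0.2], [-0.4, 0.2], [0.4, -0.2], [-0.4, 0.1]]
mod in st [-79.1 -61.2] yaw 0.22248302263020533 world [ 0.4992008  -0.05210493]
rail [[-0.4, 38.1], [-186.6, 38.2]]
jar [[-139.3, 85.0]]
spool [[  22.2 -308.5]]
0.2
```

>>> play_rows(
  targets=[
    [[-0.1,0,0,0,-7.1],[-0.1,0,0,0,-7.1],[-0.1,0,0,0,-7.1],[-0.1,0,0,0,-7.1],[-0.1,0,0,0,-7.1]],
  ],
)

```text
clock: 0.62
tool_pos: [0.272, -0.6175, 0.2309]
eef_rot: [[0.506, 0.863, -0.0], [0.863, -0.506, 0.001], [0.001, -0.001, -1.0]]
wrist_force: [-0.1, -0.4, 0.0]
gripper_width: 0.0385
```

>>> play_rows(
  targets=[
    [[-0.1,0,0,0,-7.1],[-0.1,0,0,0,-7.1],[-0.1,0,0,0,-6.9],[-0.1,0,0,0,0]],
  ],
)

```text
clock: 0.95
tool_pos: [0.272, -0.6176, 0.2309]
eef_rot: [[0.165, 0.986, -0.0], [0.986, -0.165, 0.001], [0.001, -0.0, -1.0]]
wrist_force: [0.4, 0.2, -0.4]
gripper_width: 0.0384
```

```bash
cat >> h.py <<'E'
def go(s,x,y,z,head=None):
    "tool-frame shift in mm to station x,y / world z (mm); turn about tool z to put tool x at station heading"
    d=np.load("st.npz");R,t=d["R"],d["t"];E=np.array(s["eef_rot"]);p=np.array(s["tool_pos"])
    w=np.r_[R@(np.array([x,y])/1e3)+t,z/1e3]
    h=np.degrees(np.arctan2(E[1,0],E[0,0])-np.arctan2(R[1,0],R[0,0]))
    print("t",round(s["clock"],2),"st",(R.T@(p[:2]-t)*1e3).round(1),"z",round(p[2]*1e3,1),"head",h.round(2),"F",(np.r_[R.T@s["wrist_force"][:2],s["wrist_force"][2]]).round(1),"w",round(s["gripper_width"],4))
    print("tool shift",((E.T@(w-p))*1e3).round(1),"turn",None if head is None else round(h-head,2))
E
python3 -c "
from plant import env
from h import *
go(env.read_state(),-79,-128,230,90)"
```

```text
t 0.95 st [-208.9 -656.6] z 230.9 head 90.07 F [ 0.4  0.3 -0.4] w 0.0384
tool shift [528.4 130.6   1.2] turn 0.07
```

>>> play_rows(
  targets=[
    [[-0.1,35,8.5,0,0],[-0.1,35,8.5,0,0],[-0.1,35,8.5,0,0],[-0.1,35,8.5,0,0],[-0.1,35,8.5,0,0]],
  ],
)

```text
clock: 1.37
tool_pos: [0.3435, -0.4507, 0.2311]
eef_rot: [[0.171, 0.985, 0.0], [0.985, -0.171, 0.0], [0.0, -0.0, -1.0]]
wrist_force: [1.3, -0.2, 0.4]
gripper_width: 0.0382
```

>>> play_rows(
  targets=[
    [[-0.1,35,8.5,0,0],[-0.1,35,8.5,0,0],[-0.1,35,8.5,0,0],[-0.1,35,8.5,0,0],[-0.1,35,8.5,0,0]],
  ],
)

```text
clock: 1.78
tool_pos: [0.4147, -0.2852, 0.2314]
eef_rot: [[0.171, 0.985, 0.0], [0.985, -0.171, -0.0], [-0.0, 0.0, -1.0]]
wrist_force: [0.8, -0.3, 0.1]
gripper_width: 0.0386
```

>>> play_rows(
  targets=[
    [[-0.1,35,9,0,0],[-0.1,35,9,0,0],[-0.1,35,9,0,0],[-0.1,35,9,0,0],[-0.1,35,9,0,0]],
  ],
)

```text
clock: 2.2
tool_pos: [0.4884, -0.1201, 0.2315]
eef_rot: [[0.171, 0.985, 0.0], [0.985, -0.171, -0.0], [-0.0, 0.001, -1.0]]
wrist_force: [0.1, -0.1, 1.1]
gripper_width: 0.0385
```

```bash
python3 -c "
from plant import env
from h import *
go(env.read_state(),-79,-128,84,90)
c=env.camera('wrist');cv2.imwrite('pics/w1.png',c['color'][:,:,::-1])
go(env.read_state(),-79,-128,84,90)"
```

```text
t 2.2 st [ -78.4 -130.1] z 231.5 head 89.75 F [ 0.1 -0.1  1.1] w 0.0385
tool shift [  2.1  -0.7 147.5] turn -0.25
t 2.25 st [ -77.6 -124.7] z 231.5 head 89.98 F [-0.9  2.6 -0.3] w 0.0387
tool shift [ -4.   -1.6 147.5] turn -0.02
```

View pics/w1.png

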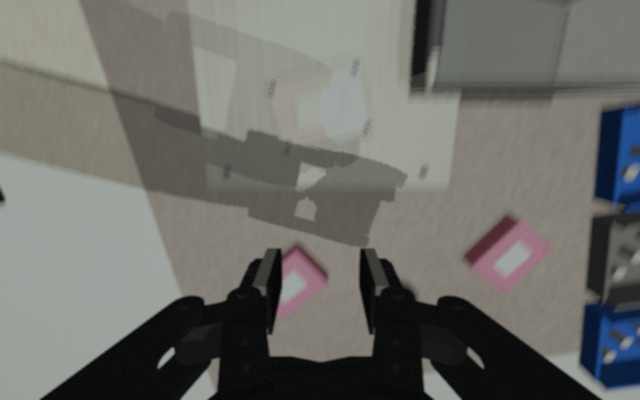

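>>> play_rows(
  targets=[
    [[-0.1,-3,-1.5,30,0],[-0.1,0,0,32,0],[-0.1,0,0,32,0],[-0.1,0,0,30,0],[-0.1,0,0,23,0]],
  ],
)

```text
clock: 2.67
tool_pos: [0.4849, -0.1239, 0.0818]
eef_rot: [[0.17, 0.985, -0.002], [0.985, -0.17, 0.001], [0.001, -0.002, -1.0]]
wrist_force: [-1.3, 0.0, 0.6]
gripper_width: 0.0382
```

>>> play_rows(
  targets=[
    [[-0.1,7,0,0,0],[-0.1,7,0,0,0],[-0.1,7,0,0,0],[-0.1,7,0,0,0],[-0.1,7,0,0,0]],
  ],
)

```text
clock: 3.08
tool_pos: [0.4934, -0.0899, 0.0865]
eef_rot: [[0.167, 0.986, 0.003], [0.986, -0.167, -0.002], [-0.001, 0.004, -1.0]]
wrist_force: [-0.9, -1.0, 0.6]
gripper_width: 0.0382
```

```bash
python3 -c "
from plant import env
from h import *
go(env.read_state(),-79,-40,84,90)
c=env.camera('wrist');cv2.imwrite('pics/w2.png',c['color'][:,:,::-1])"
```

```text
t 3.08 st [-78.5 -99.4] z 86.5 head 89.97 F [-0.7 -1.2  0.6] w 0.0382
tool shift [59.4 -0.6  2.4] turn -0.03
```

View pics/w2.png

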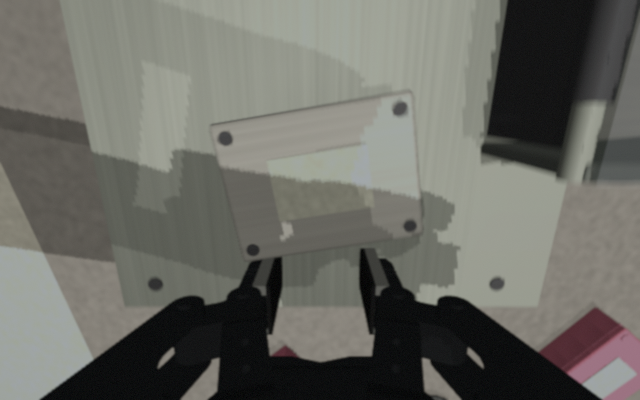

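The wrist view shows the fingers just short of the module's rear-right side: left finger at about (262,265), module corner at (250,255). Pushing on.

>>> play_rows(
  targets=[
    [[-0.1,8,0,1,0],[-0.1,8,0,0.5,0],[-0.1,8,0,0,0],[-0.1,8,0,0,0],[-0.1,8,0,0,0]],
  ],
)

```text
clock: 3.55
tool_pos: [0.499, -0.05, 0.083]
eef_rot: [[0.167, 0.986, 0.001], [0.986, -0.167, -0.0], [-0.0, 0.001, -1.0]]
wrist_force: [-0.4, -1.6, 1.9]
gripper_width: 0.0385
```

>>> play_rows(
  targets=[
    [[-0.1,4,0,0,0],[-0.1,4,0,0,0],[-0.1,3,0,0,0],[-0.1,2,0,0,0],[-0.1,1,0,0,0]],
  ],
)

```text
clock: 3.97
tool_pos: [0.501, -0.0367, 0.0828]
eef_rot: [[0.167, 0.986, -0.0], [0.986, -0.167, -0.0], [-0.0, -0.0, -1.0]]
wrist_force: [-0.3, -1.3, 1.7]
gripper_width: 0.0385
```

```bash
python3 -c "
from plant import env
from h import *
go(env.read_state(),-79,-40,84,90)
c=env.camera('wrist');cv2.imwrite('pics/w3.png',c['color'][:,:,::-1])"
```

```text
t 3.97 st [-79.9 -45.7] z 82.8 head 89.96 F [-0.1 -1.4  1.7] w 0.0385
tool shift [ 5.7  0.9 -1.2] turn -0.04
```

View pics/w3.png

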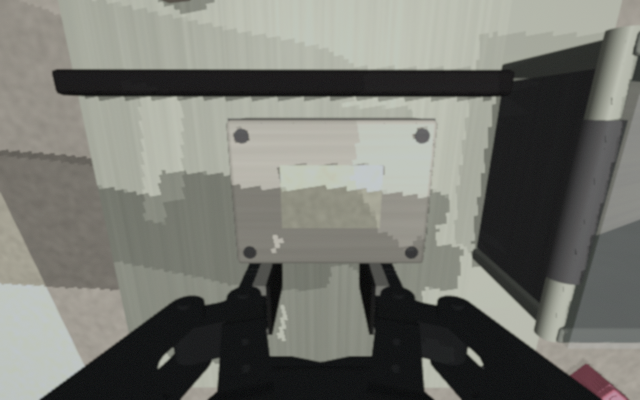

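The module is now parallel to the rail (module top edge at row 118, rail face at row ~95), still about 10 mm off.

>>> play_rows(
  targets=[
    [[-0.1,3,0,0,0],[-0.1,3,0,0,0],[-0.1,2,0,0,0],[-0.1,1,0,0,0]],
  ],
)

```text
clock: 4.35
tool_pos: [0.5024, -0.0279, 0.0827]
eef_rot: [[0.167, 0.986, -0.0], [0.986, -0.167, -0.0], [-0.001, -0.0, -1.0]]
wrist_force: [-0.7, -4.0, 1.5]
gripper_width: 0.0382
```

>>> play_rows(
  targets=[
    [[-0.1,1,0,0,0],[-0.1,1,0,0,0],[-0.1,0,0,0,0]],
  ],
)

```text
clock: 4.6
tool_pos: [0.5024, -0.0279, 0.0829]
eef_rot: [[0.166, 0.986, -0.002], [0.986, -0.166, -0.005], [-0.005, -0.001, -1.0]]
wrist_force: [-2.3, -8.0, 1.7]
gripper_width: 0.0384
```

The module is seated: the TCP stalled at the same place and the push force rose to 8 N. Backing off and raising.

>>> play_rows(
  targets=[
    [[-0.1,-10,0,0,0],[-0.1,-15,0,0,0],[-0.5,0,0,-30,0],[-0.5,0,0,-30,0],[-0.5,0,0,-20,0]],
  ],
)

```text
clock: 5.02
tool_pos: [0.4992, -0.0509, 0.1648]
eef_rot: [[0.168, 0.986, 0.002], [0.986, -0.168, 0.001], [0.001, 0.002, -1.0]]
wrist_force: [0.7, 0.2, 0.4]
gripper_width: 0.0216
```

```bash
python3 -c "
from plant import env
from h import *
s=env.read_state();go(s,-148,3,165,0)
c=env.camera('wrist');cv2.imwrite('pics/w4.png',c['color'][:,:,::-1])
V=np.array(c['view']);o=-V[:3,:3].T@V[:3,3];print('cam in tool',s['eef_rot'].T@(o-s['tool_pos']))"
```

```text
t 5.02 st [-79.3 -60. ] z 164.8 head 89.91 F [0.7 0.3 0.4] w 0.0216
tool shift [ 62.9 -68.8  -0.2] turn 89.91
cam in tool [ 0.07358914 -0.00056133 -0.14241697]
```

View pics/w4.png

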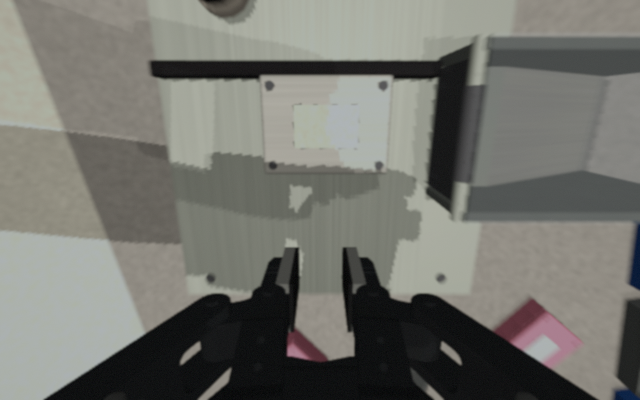

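The module now lies flat against the rail: its edge at row 75 meets the rail face along columns 261–392. Going behind it.

>>> play_rows(
  targets=[
    [[-0.5,16,-17,0,0],[-0.5,21,-23,0,0],[-0.5,21,-23,0,0],[-0.5,5,-6,0,7],[-0.5,0,0,0,7]],
  ],
)

```text
clock: 5.48
tool_pos: [0.4392, 0.0249, 0.162]
eef_rot: [[0.404, 0.915, -0.001], [0.915, -0.404, 0.002], [0.001, -0.002, -1.0]]
wrist_force: [0.7, -0.1, 0.4]
gripper_width: 0.0213
```

>>> play_rows(
  targets=[
    [[-0.5,0,0,0,7],[-0.5,0,0,0,7],[-0.5,0,0,0,7],[-0.5,0,0,0,7],[-0.5,0,0,0,7]],
  ],
)

```text
clock: 5.9
tool_pos: [0.4409, 0.0233, 0.1624]
eef_rot: [[0.857, 0.515, -0.0], [0.515, -0.857, 0.001], [0.0, -0.001, -1.0]]
wrist_force: [-0.1, -0.6, 0.4]
gripper_width: 0.0212
```

>>> play_rows(
  targets=[
    [[-0.5,0,0,0,7],[-0.5,0,0,0,7],[-0.5,0,0,0,7],[-0.5,0,0,0,7],[-0.5,0,0,0,7]],
  ],
)

```text
clock: 6.32
tool_pos: [0.4409, 0.0233, 0.1624]
eef_rot: [[0.998, -0.07, -0.001], [-0.07, -0.998, 0.001], [-0.001, -0.001, -1.0]]
wrist_force: [-0.3, -0.5, 0.1]
gripper_width: 0.0212
```

>>> play_rows(
  targets=[
    [[-0.5,0,0,0,6],[-0.5,0,0,0,0]],
  ],
)

```text
clock: 6.48
tool_pos: [0.4409, 0.0232, 0.1624]
eef_rot: [[0.986, -0.169, -0.001], [-0.169, -0.986, 0.001], [-0.001, -0.001, -1.0]]
wrist_force: [0.8, 0.9, -0.3]
gripper_width: 0.0212
```

```bash
python3 -c "
from plant import env
from h import *
s=env.read_state();go(s,-148,3,84,0)
c=env.camera('wrist');cv2.imwrite('pics/w5.png',c['color'][:,:,::-1])"
```

```text
t 6.48 st [-149.1    3.4] z 162.4 head -0.16 F [ 0.6  1.  -0.3] w 0.0212
tool shift [ 1.2  0.5 78.4] turn -0.16
```

View pics/w5.png

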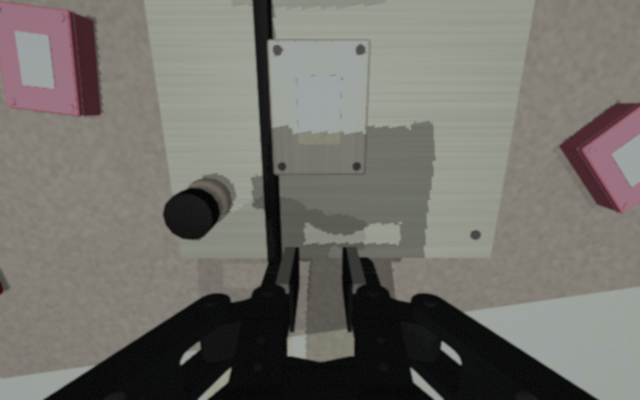

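>>> play_rows(
  targets=[
    [[-0.7,1,0.5,20,0],[-0.7,0,0,25,0],[-0.7,0,0,20,0],[-0.7,0,0,9,0],[-0.7,0,0,3,0]],
  ],
)

```text
clock: 6.95
tool_pos: [0.4405, 0.0226, 0.0838]
eef_rot: [[0.986, -0.166, -0.004], [-0.166, -0.986, 0.001], [-0.004, -0.0, -1.0]]
wrist_force: [0.4, -0.6, 0.0]
gripper_width: 0.0125
```

>>> play_rows(
  targets=[
    [[-0.7,5,0,0,0],[-0.7,6,0,0,0],[-0.7,6,0,0,0],[-0.7,6,0,0,0],[-0.7,6,0,0,0]],
  ],
)

```text
clock: 7.37
tool_pos: [0.4718, 0.0173, 0.0868]
eef_rot: [[0.986, -0.167, 0.001], [-0.167, -0.986, -0.0], [0.001, 0.0, -1.0]]
wrist_force: [-2.4, -0.5, 0.8]
gripper_width: 0.0129
```

>>> play_rows(
  targets=[
    [[-0.7,6,0,0,0],[-0.7,5,0,0,0],[-0.7,2,0,0,0],[-0.7,0,0,0,0]],
  ],
)

```text
clock: 7.7
tool_pos: [0.4843, 0.0151, 0.0859]
eef_rot: [[0.986, -0.167, 0.001], [-0.167, -0.986, -0.0], [0.001, -0.0, -1.0]]
wrist_force: [-1.0, 0.1, 0.6]
gripper_width: 0.0127
```

```bash
python3 -c "
from plant import env
from h import *
s=env.read_state();go(s,-31,3,84,0)
c=env.camera('wrist');cv2.imwrite('pics/w6.png',c['color'][:,:,::-1])"
```

```text
t 7.7 st [-105.     2.6] z 85.9 head -0.05 F [-1.  -0.1  0.6] w 0.0127
tool shift [74.  -0.4  2. ] turn -0.05
```

View pics/w6.png

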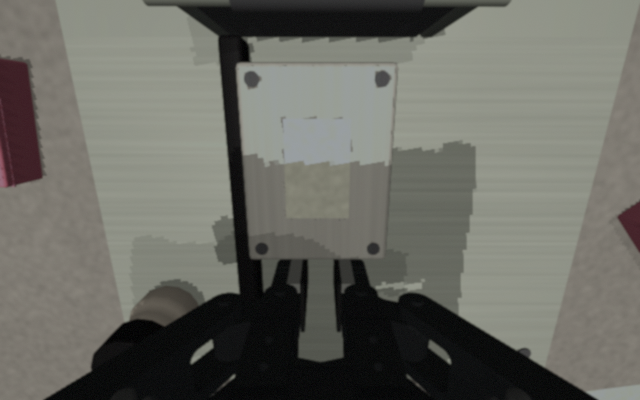

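The module is flush on the rail (left edge at column ~243, no gap), its front about 14 mm short of the flap, fingers square behind it. The moves can't lean the fingers. I'll give it one quick push that stops short of the rod, and it should glide the last ~20 mm over the slippery part.

>>> play_rows(
  targets=[
    [[-0.7,8,0,0,0],[-0.7,26,0,0,0],[-0.7,40,0,0,0],[-0.7,0,0,0,0],[-0.7,0,0,0,0]],
  ],
)

```text
clock: 8.17
tool_pos: [0.558, 0.0025, 0.0852]
eef_rot: [[0.986, -0.168, 0.0], [-0.168, -0.986, 0.0], [0.0, -0.0, -1.0]]
wrist_force: [0.1, -0.3, 0.2]
gripper_width: 0.013
```

```bash
python3 -c "
from plant import env
from h import *
s=env.read_state();go(s,-31,3,84,0)
c=env.camera('scene');cv2.imwrite('pics/s7.png',c['color'][:,:,::-1])
w=env.camera('wrist')['color']
a=cv2.resize(c['color'][130:290,220:420],(600,480),interpolation=cv2.INTER_CUBIC)
cv2.imwrite('pics/b7.png',np.hstack([cv2.resize(a,(400,320)),cv2.resize(w,(400,320))])[:,:,::-1])"
```

```text
t 8.17 st [-30.2   2.4] z 85.2 head -0.07 F [ 0.1 -0.3  0.2] w 0.013
tool shift [-0.8 -0.6  1.2] turn -0.07
```

View pics/b7.png

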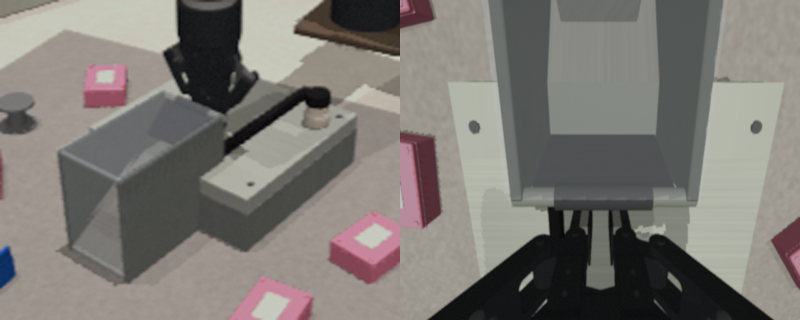

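>>> play_rows(
  targets=[
    [[-0.7,-15,0,0,0],[-0.7,-30,0,0,0],[-0.7,-30,0,0,0],[-0.7,-15,0,0,0],[-0.7,0,0,0,0]],
  ],
)

```text
clock: 8.68
tool_pos: [0.4635, 0.0191, 0.085]
eef_rot: [[0.986, -0.167, -0.003], [-0.167, -0.986, 0.001], [-0.003, -0.0, -1.0]]
wrist_force: [-0.2, -0.0, -0.5]
gripper_width: 0.013
```

```bash
python3 -c "
from plant import env
from h import *
d=np.load('st.npz');R,t=d['R'],d['t']
s=env.read_state();go(s,-31,3,84,0)
c=env.camera('wrist');im=c['color'].copy()
W=lambda p:np.c_[(np.array(p)[:,:2]/1e3)@R.T+t,np.array(p)[:,2]/1e3]
a=im[0:200,150:490]; 
A=cv2.resize(a,(400,400*200//340),interpolation=cv2.INTER_CUBIC)
c2=env.camera('top');B=cv2.resize(c2['color'][120:205,290:370],(400,425),interpolation=cv2.INTER_CUBIC)
out=np.zeros((425,800,3),np.uint8);out[:A.shape[0],:400]=A;out[:,400:]=B
cv2.imwrite('pics/b8.png',out[:,:,::-1])
o=np.array([400,0])
for n,p in(('entry z75',[(0,-42,75),(0,41,75)]),('edge',[(46,-42,75),(46,41,75)]),('rod',[(0,-42,133),(0,41,133)]),('foot mod rear top x~80',[(92,-27,75),(92,33,75)]),('endwall bottom',[(165,-42,12),(165,41,12)])):
  print(n,(((proj(c2,W(p))-[290,120])*5)+o).round().tolist(),((proj(c,W(p))-[150,0])*400/340).round().tolist())"
```

```text
t 8.68 st [-126.1    3.1] z 85.0 head -0.01 F [-0.2 -0.1 -0.5] w 0.013
tool shift [95.1  0.1  0.7] turn -0.01
entry z75 [[641.0, 377.0], [500.0, 355.0]] [[324.0, -26.0], [89.0, -26.0]]
edge [[652.0, 300.0], [512.0, 279.0]] [[339.0, -196.0], [76.0, -196.0]]
rod [[645.0, 363.0], [498.0, 341.0]] [[416.0, -139.0], [7.0, -139.0]]
foot mod rear top x~80 [[638.0, 220.0], [537.0, 204.0]] [[303.0, -411.0], [88.0, -411.0]]
endwall bottom [[675.0, 129.0], [543.0, 109.0]] [[314.0, -463.0], [98.0, -463.0]]
```

View pics/b8.png

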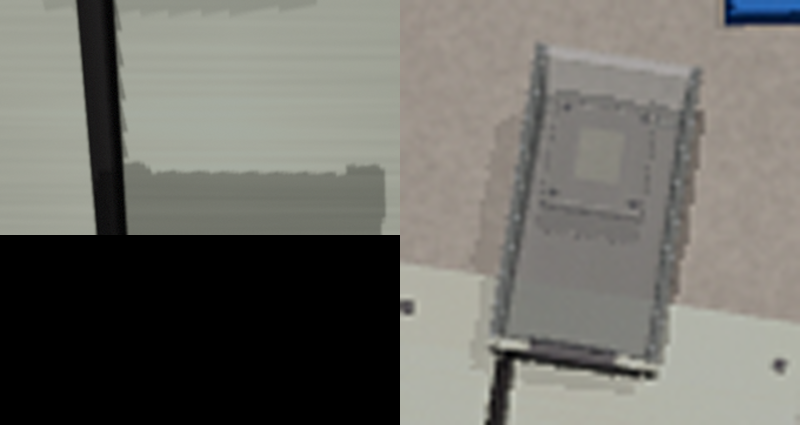

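The module lies at the foot of the ramp under the clear roof (screws visible, centre at about (598,155)). The flap strip at row ~350 looks as it did at the start, i.e. shut. Raising clear, checking numerically, then handing in.

>>> play_rows(
  targets=[
    [[-0.7,0,0,-20,0],[-0.7,0,0,-25,0],[-0.7,0,0,-20,0],[-0.7,0,0,-5,0],[-0.7,0,0,0,0]],
  ],
)

```text
clock: 9.2
tool_pos: [0.47, 0.0175, 0.1583]
eef_rot: [[0.986, -0.167, 0.006], [-0.167, -0.986, -0.001], [0.006, 0.0, -1.0]]
wrist_force: [-0.9, -0.3, -0.5]
gripper_width: 0.0128
```

```bash
python3 -c "
from plant import env
from h import *
d=np.load('st.npz');R,t=d['R'],d['t']
c=env.camera('top');im=c['color'];cv2.imwrite('pics/end.png',im[:,:,::-1])
a=cv2.imread('pics/top0.png')[:,:,::-1].astype(int)
p=ray(c,[(290+198/5-.4,120+155/5-.4)],.05);print('module st',((p[:,:2]-t)@R*1e3).round(1))
for n,(x,y,w,h) in dict(jar=(278,228,18,16),spool=(415,192,24,24),driver=(183,195,18,75),flapentry=(308,186,38,12)).items(): print(n,np.abs(im[y:y+h,x:x+w].astype(int)-a[y:y+h,x:x+w]).mean().round(1))
m=(im[:,:,0]>120)&(im[:,:,1]<70); b=(a[:,:,0]>120)&(a[:,:,1]<70); f=lambda q:np.argwhere(q[190:270,180:200]).mean(0); print('driver px',f(m),f(b))
f=lambda q:np.argwhere(q[226:246,276:296].max(2)<60).mean(0); print('jar px',f(im),f(a))
s=env.read_state();go(s,-126,3,165,0)
env.close_job()"
```

```text
module st [[133.7   3.7]]
jar 40.5
spool 3.1
driver 3.1
flapentry 2.8
driver px [59.03921569 10.36862745] [59.03174603 10.32539683]
jar px [ 9.82692308 11.91346154] [ 9.33333333 10.09677419]
t 9.25 st [-120.8    2.6] z 156.4 head -0.06 F [-0.3  0.2 -0.6] w 0.0128
tool shift [-5.2 -0.4 -8.6] turn -0.06
the job is handed in; nothing more can be done
```

```bash
python3 -c "
import cv2,numpy as np
f=lambda n:cv2.imread(n)
a,b=f('pics/top0.png')[130:290,250:410],f('pics/end.png')[130:290,250:410]
cv2.imwrite('pics/cmp.png',cv2.resize(np.hstack([a,b]),(800,400),interpolation=cv2.INTER_CUBIC))"
```

```text
(no output)
```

View pics/cmp.png

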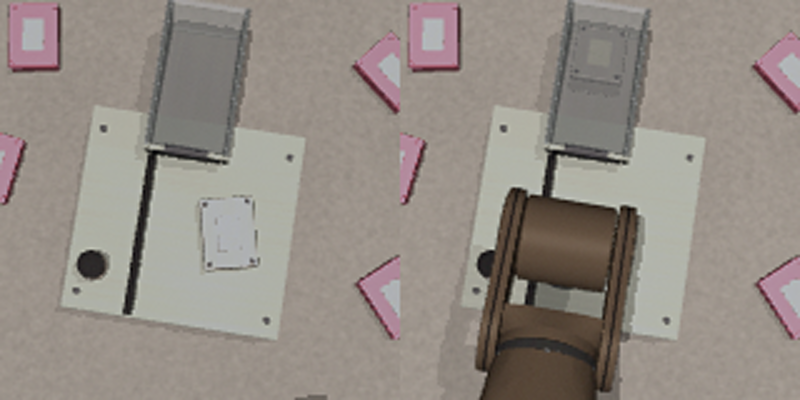

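The module is down the chute, the flap looks shut and the job is handed in at about 9.3 s on the robot's clock. I pushed it sideways until it lay flat on the rail; the fingers stalled at 8 N and the picture showed no gap. I then pushed it along the rail from behind and drew the fingers out.

**Different from the hint:** the move rows cannot lean the fingers, so they did not follow the module 10 to 15 mm past the flap. I gave one quick push of about 0.48 m/s, planned to stop the fingers about 20 mm short of the flap plane. The module glided the rest and slid down. The fingers did not appear to touch the rod, and every wrist force I read stayed under 9 N.

**Last checks:**
- **Module:** it rests at the foot of the ramp. I measured x of about 134 mm, against the expected 115 mm. I think this is because I assumed a height of 50 mm for its top and did not correct for the view through the roof.
- **Flap:** the entry area looks the same as in the first picture.
- **Spool and screwdriver:** both are unchanged.
- **Jar:** the pixel comparison disagreed (difference 40.5) because the arm covered half of it in the last picture. The visible half is where it was, and the last wrist pictures that showed the jar showed it standing clear of the fingers.

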